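# Swing the die press over the round die and clamp it

### The arm

A 7-joint arm with a two-finger parallel gripper is mounted at the origin on the work surface. World frame = base frame: x ahead of the robot, y to its left, z up, the work surface at z = 0. Lengths are in m, angles in rad, forces in N, time in s.
With the tool pointing down it reaches from about 0.4 to 0.85 m from the base axis. Payload 4.5 kg.
Tool frame: the origin (TCP) lies midway between the tips of the shut fingers; the grasp point (between the pads) lies 19 mm behind it; z points along the fingers, y is the direction in which the jaws open and shut (so a half turn about z gives the same grasp; the last joint's range is limited). The gripper opens to 85 mm and grips with 20 to 120 N. Pads are 22 mm wide; open, the fingers measure 114 mm over their backs; the gripper's body (76 mm by 85 mm) begins 54 mm behind the grasp point. The pads swing forward as they close: fully open they stand 13 mm farther back than shut.
Start: joints at [1.361, 0.689, -0.195, 1.565, 0.157, 0.902, -0.215], TCP at [0.151, -0.607, 0.231] pointing down, gripper open.
Joint ranges: [-3.01, 3.01], [-0.46, 2.08], [-1.47, 1.51], [0.13, 2.56], [-1, 4.14], [0.04, 2.09], [-2.66, 2.66]. Speed limits (rad/s): [2.57, 2.57, 3.14, 3.14, 3.14, 3.14, 3.14].

### API

Orientations are given as a 3x3 rotation matrix whose columns are the frame's x, y, z axes.
In Python, from cell import robot, cams gives the robot as it stands. The module is installed in compiled form; this text tells all that it offers.
- The arm moves only by the tool servo_tool, never from a script. Its argument "steps" is a list of rows, each a list of 7 numbers: the shift along the tool's x, y, z in mm, then the turn, a rotation vector about the tool's x, y, z in degrees, then the opening, from 0 (shut) to 1 (fully open). In form: [[dx, dy, dz, ax, ay, az, hand], ...]. A call has 1 to 20 rows; each row is the pose to reach, as a shift and turn from the pose commanded when the call began, along the tool's axes at that moment; what a row does not reach only later rows make up. A row lasts 1/12 s, in which the tool goes at most 41.7 mm and 7.16 degrees, less where a joint would pass 70% of its speed; a pose out of reach is approached as far as the arm can. A call with a gripper value outside its range is refused whole. The fingers move at their own pace and stop on an object; "grip_force" is the grip in N (left out, the last holds). Time passes only in rows, so rows that repeat a pose let the fingers close. It gives the time, the measured TCP pose, the force and the opening at its end, in the units of the state.
- robot.observe(): the state, without advancing time (a new reading comes with each control period).
- cams.read_camera(name): name is "scene" or "top" or "wrist"; returns (picture, depth): 480x640x3 uint8, blue, green, red; 480x640 float32, m along the optical axis (not along the pixel's ray), 0 where there is no reading.
- cams.camera_params(name): a dict with "mtx" (3x3 intrinsics, pixels), "rvec" (rotation vector, rad) and "tvec" (3), from world to camera coordinates, as OpenCV has them; the wrist camera has in their place "tool_from_camera" (4x4, takes a point from camera to tool coordinates, whose origin is the TCP and whose axes are the flange's). Camera axes: x right, y down, z forward; pixel columns grow to the right and rows downward; lengths in m; the calibration is good to about 2 mm. A picture is of the moment at which its call begins: read the wrist's pose just before it. camera_params takes no time and is no camera call.
- robot.sign_off(): hands the job in, once; it reports no verdict.
The state is a dict: "time": time; "joints": joint angles; "joint_vel": joint speeds; "effort": joint torques, N m; "eef_pos": TCP position; "eef_rot": TCP orientation; "wrist_force": force on the tool from outside, world axes, zero at the start; "moment": the same for the moment, N m; "finger_gap": finger opening in m.
Only numpy, scipy, OpenCV 4.12 (cv2) and the standard library are available. Lean on these libraries where they do the work, as an engineer would, in place of code of your own. Each camera call takes 0.05 s, during which the arm holds its last target. There are 200 camera calls.

### The job

Get the bench die press ready to cut a round leather tag: push its swing arm round by the handle with a fingertip until the press head is centred over the round cutting die. Then, with the head left there, push on a spoke of the three-spoke clamp wheel on top of the column, clockwise seen from above, until it is fully home against its stop. Do not shift or lift the dies, leave the mallet, jar and stone block alone, and finish clear of everything.

Things in the scene. Friction and masses are not known exactly. Their poses are not given: they have to be found in the camera images.
- press: Fixed grey bench press. Origin: on the vertical column axis, at table height. Base plate 270 x 300 mm, 18 mm high, from 70 mm beyond the column (its +x) to 200 mm before it (its -x); on the -x side it carries a white cutting pad, top 28 mm above the table. The steel column is 44 mm across, up to 150 mm high. The three dies stand on the pad about 130 mm from the column axis, about -45, 0 and +45 degrees round from the base's -x direction; which die stands where changes.
- swing_arm (a joint): Angle of the grey swing arm about the column axis (vertical), rad, positive anticlockwise from above, range -1.65 to 1.1. At angle a the arm points from the column along press-frame direction (-cos a, -sin a). It starts parked on the robot's left (a about -1.4), before all the dies. It is stiff: a few newtons at the handle move it and it stays where it is left. The arm and its hub lie 78 to 122 mm above the table (hub 68 mm across).
- press_head (a point): Centre of the underside of the press head, a steel disc 84 mm across and 20 mm thick under the arm, 130 mm from the column axis, 70 mm above the table (14 mm above the dies' tops). Turns with the arm.
- push_handle (a point): Point on the axis of the arm's handle, a bare dark round bar 16 mm thick that runs on radially from the head; this point is 190 mm from the column axis and 102 mm above the table. The bar is free from 172 mm to 220 mm from the column axis, with nothing beneath it above the dies' tops (56 mm).
- clamp_wheel (a joint): Turn of the clamp wheel about the column axis, rad, positive clockwise from above; stop at 1.70 (fully home), starts loose at 0 to 0.5. It turns with friction (about 2 N at a spoke) and stays where it is left.
- clamp_ball (a point): Centre of the black ball (20 mm across) at the end of one of the clamp wheel's three equal spokes, 64 mm from the column axis, 172 mm above the table; the other two are 120 degrees either way. Spokes are round bars 12 mm thick, the hub is 38 mm across and reaches up to 186 mm; below the spokes there is free space down to the arm's hub at 122 mm (column within 22 mm of the axis).
- round_die_centre (a point): Centre, half-way up, of the loose round cutting die: open steel ring 58 mm across, 28 mm high, 3.5 mm wall, standing on the pad.
- square_die_centre (a point): Centre, half-way up, of the loose square die: open steel frame 50 x 50 mm, 28 mm high.
- triangle_die_centre (a point): Centre, half-way up, of the loose triangular die: open steel frame of three 58 mm sides, 28 mm high.
- mallet: Loose wooden mallet lying on the table to the robot's left; 52 mm thick head 85 mm long, handle along its x. Origin on the table near the middle. Leave alone.
- glue_jar: Loose jar, 62 mm across and 75 mm high, on the robot's right; origin at the centre of its underside. Leave alone.
- anvil_block: Loose stone block 100 x 75 x 30 mm beside the press on the robot's left; origin at the centre of its underside. Leave alone.

How it is judged:
On the way, in this order (a step that is already met when the one before it is completed fails the run):
1. the press head stands over the round die, clamp wheel still loose (horizontal distance between press_head and round_die_centre below 0.012 m and velocity of joint swing_arm between -0.1 and 0.1 rad/s and value of joint clamp_wheel below 1.2 rad), for 0.3 s.
2. the clamp wheel is turned home with the head over the round die (horizontal distance between press_head and round_die_centre below 0.012 m and value of joint clamp_wheel above 1.58 rad), for 0.2 s.
At the end, for the whole second after the job is handed in: The press head's centre is within 12 mm (in plan) of the round die's centre and at rest, the clamp wheel is turned clockwise to within 0.12 rad of its stop, and all three dies stand within 10 mm of where they were (all of step 2 and velocity of joint swing_arm between -0.05 and 0.05 rad/s and distance of each of round_die_centre, square_die_centre, triangle_die_centre from where it was at the start of the episode below 0.01 m); the robot touches nothing.
It fails at once if a die is shifted by over 10 mm (distance of any of round_die_centre, square_die_centre, triangle_die_centre from where it was at the start of the episode above 0.01 m).
It fails at once if a die is lifted off the pad (height (world z) of any of round_die_centre, square_die_centre, triangle_die_centre above 0.048 m).
It fails at once if the mallet, jar or stone block is shifted by over 20 mm (distance of any of mallet, glue_jar, anvil_block from where it was at the start of the episode above 0.02 m).
It fails at once if the clamp wheel is tightened, or stays tight, with the head not over the round die (value of joint clamp_wheel above 1.4 rad and not (horizontal distance between press_head and round_die_centre below 0.012 m)).
It also fails if it takes over 72 s, if anything falls off the work surface, if the arm or the gripper's body presses on something with over 40 N, if the wrist force passes 120 N, or if a joint passes its speed limit or range.

## Working session

There is one attempt and no reset: what is moved stays moved. The work goes in short steps, Python scripts to look and compute and a tool call to move; the robot and the scene stay as the last step left them, time stands still between calls to the robot, and variables do not carry over. Pictures are saved under pics/ and viewed, about 8 in all and at most 12, crops included, and the job is handed in when it is done.

Besides the shell and the picture viewer there is one more tool, called after "Call:" as name([rows], argument=value, ...), one row to a line, values as JSON. servo_tool: Moves the arm, as the interface text tells. Its arguments: {"type":"object","properties":{"steps":{"type":"array"},"grip_force":{"type":"number"}},"required":["steps"]}

```bash
mkdir -p pics; python3 - <<'E'
from cell import robot,cams
import cv2,numpy as np
s=robot.observe();print(s['time'],s['eef_pos'],np.round(s['eef_rot'],3).tolist(),s['finger_gap'])
for n in('top','scene'):
    p,d=cams.read_camera(n);cv2.imwrite(f'pics/{n}0.png',p);np.save(f'{n}0.npy',d)
    c=cams.camera_params(n);R=cv2.Rodrigues(np.array(c['rvec']))[0];print(n,np.array(c['mtx']).tolist(),(-R.T@np.array(c['tvec']).ravel()).tolist(),np.round(R,3).tolist())
E
```

```text
0.0 [ 0.15065634 -0.60588629  0.23044346] [[0.97, 0.242, -0.001], [0.242, -0.97, 0.002], [-0.0, -0.002, -1.0]] 0.08521428884695721
top [[465.39358842777006, 0.0, 320.752246760698], [0.0, 465.39358842777006, 238.7284744739321], [0.0, 0.0, 1.0]] [0.455328931869138, -0.02448781842126247, 1.3616086874885096] [[-0.004, -1.0, 0.005], [-0.996, 0.003, -0.087], [0.087, -0.005, -0.996]]
scene [[478.6695271930985, 0.0, 322.79334525517015], [0.0, 478.6695271930985, 247.10094713362622], [0.0, 0.0, 1.0]] [0.9350256907256111, -0.6951609675833215, 0.8220159914317984] [[0.885, 0.466, -0.006], [0.317, -0.611, -0.725], [-0.342, 0.64, -0.688]]
```

View pics/top0.png

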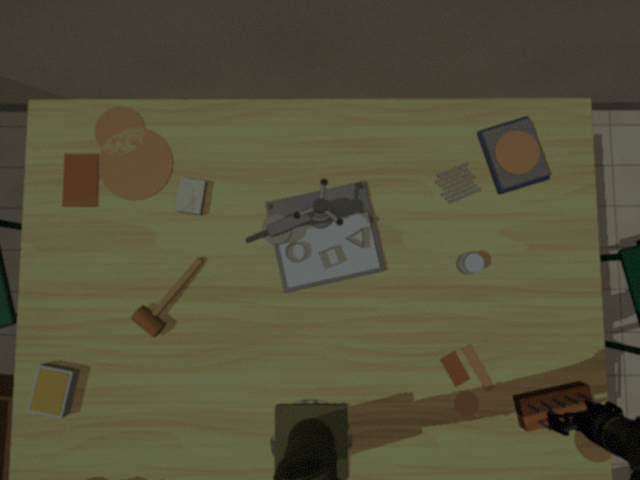

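View pics/scene0.png

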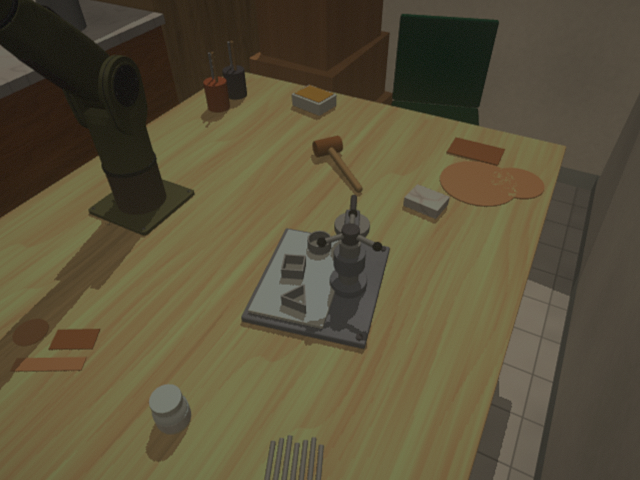

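The top view shows the press at about (322,225), with the arm's handle end at (248,240). The dies are round (298,252), square (333,257) and triangle (359,238); the wheel balls are at (324,182), (297,215) and (340,221). Next I'll measure with depth.

```bash
cat > h.py <<'E'
import numpy as np,cv2
from cell import robot,cams
def par(n):
    c=cams.camera_params(n);R=cv2.Rodrigues(np.array(c['rvec']))[0];return np.array(c['mtx']),R,np.array(c['tvec']).ravel()
def cloud(n,d):
    K,R,t=par(n);v,u=np.mgrid[:480,:640]
    P=np.stack([(u-K[0,2])/K[0,0]*d,(v-K[1,2])/K[1,1]*d,d],-1)
    return (P-t)@R
def ray(n,uv,z):
    K,R,t=par(n);o=-R.T@t
    w=np.column_stack([(np.atleast_2d(uv)-K[:2,2])/K[0,0],np.ones(len(np.atleast_2d(uv)))])@R
    return o+w*((z-o[2])/w[:,2:])
def blobs(m,amin=8):
    n,l,s,c=cv2.connectedComponentsWithStats(m.astype(np.uint8))
    return [(l==i) for i in range(1,n) if s[i,4]>=amin]
E
python3 - <<'E'
from h import *
for n in('top','scene'):
    d=np.load(n+'0.npy');W=cloud(n,d);np.save(n+'W.npy',W)
    near=(abs(W[...,0]-.6)<.35)&(abs(W[...,1])<.3)&(d>0)
    t=near&(abs(W[...,2])<.006);print(n,'table',np.median(W[t][:,2]),W[t][:,2].std())
    for lo,hi in((.009,.023),(.023,.036),(.045,.062),(.078,.13),(.16,.2)):
        for b in blobs(near&(W[...,2]>lo)&(W[...,2]<hi)):
            w=W[b];v,u=np.nonzero(b);print(lo,hi,b.sum(),(int(u.mean()),int(v.mean())),np.round(w.mean(0),4),np.round(np.ptp(w,axis=0),3))
p=cv2.imread('pics/top0.png')[170:300,235:395];p=cv2.resize(p,None,fx=5,fy=4.5,interpolation=cv2.INTER_CUBIC) if 0 else cv2.resize(p,None,fx=4.6,fy=4.6,interpolation=cv2.INTER_CUBIC)
cv2.imwrite('pics/crop0.png',np.clip(255*(p/255.)**.6,0,255).astype(np.uint8))
E
```

```text
top table 5.239386479813017e-05 0.002578175002863264
0.009 0.023 2037 (341, 228) [ 0.6035 -0.0918  0.0177] [0.324 0.318 0.013]
0.009 0.023 713 (290, 203) [0.6751 0.0566 0.0178] [0.074 0.158 0.014]
0.009 0.023 13 (304, 223) [0.6157 0.0156 0.0193] [0.009 0.023 0.008]
0.023 0.036 10 (269, 205) [0.6692 0.1157 0.0244] [0.012 0.009 0.002]
0.023 0.036 4237 (327, 250) [ 0.5374 -0.0519  0.0282] [0.215 0.287 0.013]
0.023 0.036 121 (357, 236) [ 0.5765 -0.1371  0.0286] [0.044 0.041 0.012]
0.023 0.036 216 (329, 256) [ 0.5204 -0.0554  0.0285] [0.054 0.052 0.011]
0.045 0.062 90 (357, 237) [ 0.5721 -0.1356  0.055 ] [0.057 0.051 0.017]
0.045 0.062 77 (294, 251) [0.5342 0.0425 0.0553] [0.054 0.053 0.016]
0.045 0.062 92 (329, 256) [ 0.5203 -0.0558  0.0554] [0.062 0.062 0.016]
0.078 0.13 40 (311, 201) [ 0.6631 -0.0073  0.1221] [0.028 0.027 0.011]
0.078 0.13 51 (328, 204) [ 0.6558 -0.0525  0.1222] [0.036 0.022 0.014]
0.078 0.13 1166 (282, 226) [0.5979 0.0722 0.1053] [0.081 0.229 0.051]
0.16 0.2 512 (319, 205) [ 0.6431 -0.0277  0.1801] [0.123 0.126 0.03 ]
scene table -0.0013627782216654653 0.0015630367439
[... 167 characters left out ...]
5 (313, 241) [0.5119 0.0494 0.0294] [0.017 0.022 0.011]
0.023 0.036 137 (293, 265) [ 0.5084 -0.0432  0.0284] [0.04  0.036 0.012]
0.023 0.036 92 (298, 297) [ 0.5686 -0.1225  0.0287] [0.03  0.033 0.013]
0.045 0.062 172 (317, 239) [0.529  0.0387 0.0511] [0.058 0.059 0.013]
0.045 0.062 233 (292, 263) [ 0.5176 -0.0587  0.0518] [0.064 0.062 0.013]
0.045 0.062 101 (347, 279) [ 0.6492 -0.0463  0.0532] [0.037 0.034 0.017]
0.045 0.062 223 (294, 296) [ 0.5701 -0.1411  0.0522] [0.06  0.053 0.013]
0.078 0.13 539 (352, 218) [0.5907 0.0968 0.0961] [0.083 0.122 0.037]
0.078 0.13 719 (348, 262) [ 0.6504 -0.0492  0.1085] [0.068 0.066 0.051]
0.16 0.2 773 (349, 235) [ 0.646  -0.0389  0.1765] [0.122 0.123 0.028]
```

View pics/crop0.png

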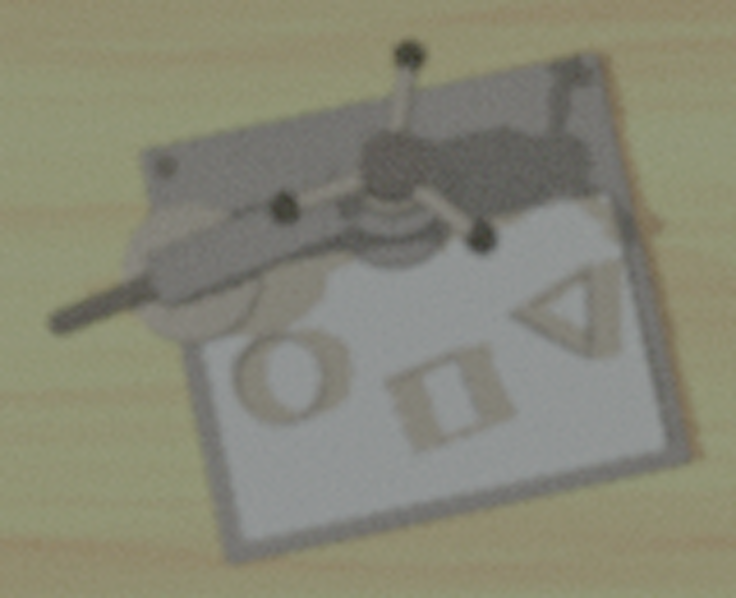

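```bash
python3 - <<'E'
from h import *
roi={'top':(230,175,385,300),'scene':(300,195,400,270)}
for n in roi:
    x0,y0,x1,y1=roi[n];p=cv2.imread(f'pics/{n}0.png').astype(float).max(2)
    W=np.load(n+'W.npy')
    g=cv2.GaussianBlur(p,(0,0),1);m=np.zeros_like(g,bool);m[y0:y1,x0:x1]=g[y0:y1,x0:x1]<(62 if n=='top' else 40)
    for b in blobs(m,10):
        v,u=np.nonzero(b);wt=90-g[b];c=np.array([(u*wt).sum(),(v*wt).sum()])/wt.sum()
        print(n,'dark',b.sum(),c.round(1),ray(n,c,.172).round(4)[0,:2],g[b].min().round())
    # depth: highest pts (hub top), and balls
    h=(abs(W[...,0]-.645)<.12)&(abs(W[...,1]+.03)<.12)&(W[...,2]>.165)
    pts=W[h];c=np.median(W[h&(W[...,2]>.183)],axis=0);print(n,'hub top',c.round(4),(h&(W[...,2]>.183)).sum(),np.argwhere(h&(W[...,2]>.183)).mean(0))
    r=np.hypot(*(W[...,:2]-c[:2]).transpose(2,0,1))
    for b in blobs(h&(r>.05),5):print('ball depth',b.sum(),np.argwhere(b).mean(0)[::-1].round(1),W[b].mean(0).round(4))
W=np.load('topW.npy')
for nm,(u,v) in dict(rnd=(294,251),sq=(329,256),tri=(357,237)).items():
    z=W[v-18:v+18,u-18:u+18];k=(z[...,2]>.051)&(z[...,2]<.06);q=z[k];
    cc,R=cv2.minEnclosingCircle(q[:,:2].astype(np.float32));print(nm,'mec',np.round(cc,4),round(R,4),'bbox mid',((q.max(0)+q.min(0))/2).round(4))
    pix=np.argwhere(k)+[v-18,u-18];print(pix.min(0),pix.max(0))
p=cv2.imread('pics/top0.png').max(2);print(p[252,278:320])
print((1000*W[252,278:320,2]).round().astype(int))
E
```

```text
top dark 32 [323.6 181.7] [ 0.7076 -0.0388] 32.0
top dark 1104 [335.9 207.7] [ 0.6394 -0.0703] 32.0
top dark 23 [270.6 206. ] [0.6444 0.0982] 52.0
top dark 77 [295.2 215. ] [0.6208 0.0346] 31.0
top dark 32 [370.9 218.6] [ 0.6108 -0.1602] 51.0
top dark 34 [283.9 231. ] [0.5794 0.0636] 57.0
top dark 103 [258.4 235.5] [0.5679 0.1289] 47.0
top hub top [ 0.644  -0.0267  0.1858] 167 [205.01197605 318.94610778]
ball depth 53 [323.3 182. ] [ 0.7053 -0.0379  0.1783]
ball depth 55 [296.8 214.4] [0.6212 0.0303 0.1792]
ball depth 57 [338.3 220.6] [ 0.6052 -0.076   0.1781]
scene dark 39 [321.3 242.3] [ 0.6031 -0.0801] 34.0
scene dark 36 [376.9 246.6] [ 0.7062 -0.0408] 35.0
scene hub top [ 0.6427 -0.0309  0.1846] 156 [229.15384615 350.10897436]
ball depth 59 [352.1 213.4] [0.6211 0.0249 0.1763]
ball depth 91 [321.9 241.9] [ 0.6051 -0.0815  0.1749]
ball depth 93 [375.9 246.2] [ 0.7051 -0.0436  0.175 ]
rnd mec [0.5342 0.042 ] 0.0287 bbox mid [0.5335 0.0423 0.0557]
[242 285] [261 304]
sq mec [ 0.521  -0.0553] 0.0336 bbox mid [ 0.5206 -0.0545  0.0556]
[245 318] [267 340]
tri mec [ 0.5738 -0.135 ] 0.0323 bbox mid [ 0.574  -0.1284  0.0552]
[227 346] [247 364]
[ 70  76  87 100 102 105 100  86  69  75  82  84  86  83  89  98 106 103
 105 103 106 103 105 106 106  99  92  80  82  81  86  83  87  97 100 103
 102 105 102 102  93  87]
[21 19 24 25 27 27 29 55 42 30 30 27 25 26 26 30 31 29 22 25 28 26 29 30
 26 27 55 43 25 27 25 31 27 29 22 29 26 31 28 31 52 55]
```

```bash
cat >> h.py <<'E'
from scipy.spatial.transform import Rotation as Ro
def rows(targets):
    """targets x,y,z,yaw(deg of tool x); print rows relative to present pose"""
    s=robot.observe();R0=np.array(s['eef_rot']);p0=np.array(s['eef_pos'])
    for x,y,z,a in targets:
        a=np.radians(a);R=np.array([[np.cos(a),np.sin(a),0],[np.sin(a),-np.cos(a),0],[0,0,-1]])
        d=R0.T@(np.array([x,y,z])-p0)*1000;w=np.degrees(Ro.from_matrix(R0.T@R).as_rotvec())
        print([round(float(v)) for v in d]+[round(float(v),1) for v in w]+[0])
E
python3 - <<'E'
from h import *
C=np.array([.644,-.029])
for n in('top','scene'):
    W=np.load(n+'W.npy');r=np.hypot(W[...,0]-C[0],W[...,1]-C[1])
    for lo,hi in((.05,.17),(.175,.222)):
        k=(r>lo)&(r<hi)&(W[...,2]>.1)&(W[...,2]<.13);q=W[k];m=q.mean(0);print(n,k.sum(),m.round(4),np.degrees(np.arctan2(m[1]-C[1],m[0]-C[0])))
    k=(r>.06)&(r<.24)&(W[...,2]>.08)&(W[...,2]<.13);v=cv2.fitLine(W[k][:,:2].astype(np.float32),cv2.DIST_HUBER,0,.01,.01).ravel();print(n,v,r[k].max())
    k=(r>.06)&(r<.24)&(W[...,2]>.083)&(W[...,2]<.095);
a=np.radians(111);e=np.array([np.cos(a),np.sin(a)]);t=np.array([e[1],-e[0]])
q=C+.196*e+.048*t;print(q)
rows([(.4,-.35,.30,60),(*q,.30,111),(*q,.08,111)])
E
```

```text
top 481 [0.6012 0.0716 0.1132] 113.04678884400528
top 95 [0.5689 0.153  0.1078] 112.42730780336514
top [ 0.34665528 -0.9379926   0.5929339   0.09115437] 0.2202614985976707
scene 131 [0.5933 0.0885 0.1112] 113.33907097749962
scene 69 [0.5678 0.1497 0.1066] 113.10796968860652
scene [ 0.63433313 -0.7730598   0.59517056  0.10757755] 0.2135731745119911
[0.61857174 0.17118343]
[304, -188, -69, -0.1, -0.0, -46.0, 0]
[642, -641, -68, -0.1, -0.1, -97.0, 0]
[642, -641, 152, -0.1, -0.1, -97.0, 0]
```

Call:
servo_tool([
  [0,0,-70,0,0,0,0],
  [304,-188,-69,0,0,-46,0],
  [304,-188,-69,0,0,-46,0],
  [304,-188,-69,0,0,-46,0],
  [304,-188,-69,0,0,-46,0],
  [304,-188,-69,0,0,-46,0],
  [304,-188,-69,0,0,-46,0],
  [304,-188,-69,0,0,-46,0],
  [304,-188,-69,0,0,-46,0],
  [642,-641,-68,0,0,-97,0],
  [642,-641,-68,0,0,-97,0],
  [642,-641,-68,0,0,-97,0],
  [642,-641,-68,0,0,-97,0],
  [642,-641,-68,0,0,-97,0],
  [642,-641,-68,0,0,-97,0],
  [642,-641,-68,0,0,-97,0],
  [642,-641,-68,0,0,-97,0],
  [642,-641,-68,0,0,-97,0],
  [642,-641,-68,0,0,-97,0],
  [642,-641,-68,0,0,-97,0],
])

```text
time: 1.77
eef_pos: [0.5671, 0.0528, 0.2987]
eef_rot: [[-0.358, 0.934, -0.001], [0.934, 0.358, -0.001], [-0.0, -0.001, -1.0]]
wrist_force: [1.0, 0.1, -0.2]
finger_gap: 0.0005
```

```bash
python3 - <<'E'
from h import *
C=np.array([.644,-.029])
s=robot.observe();print(s['time'],s['eef_pos'],np.round(s['joints'],2),s['finger_gap'])
a=np.radians(112.5);e=np.array([np.cos(a),np.sin(a)]);t=np.array([e[1],-e[0]])
q=C+.196*e+.046*t
rows([(*q,.28,112.5),(*q,.08,112.5)])
E
```

```text
1.7667 [0.5671075  0.05281384 0.29868016] [ 0.22  0.6  -0.67  1.63  0.42  1.06 -0.21] 0.0005372533740603562
[93, 83, 19, -0.1, 0.0, -1.5, 0]
[93, 83, 219, -0.1, 0.0, -1.5, 0]
```

Call:
servo_tool([
  [93,83,0,0,0,-1.5,0],
  [93,83,0,0,0,-1.5,0],
  [93,83,0,0,0,-1.5,0],
  [93,83,0,0,0,-1.5,0],
  [93,83,0,0,0,-1.5,0],
  [93,83,100,0,0,-1.5,0],
  [93,83,160,0,0,-1.5,0],
  [93,83,160,0,0,-1.5,0],
  [93,83,160,0,0,-1.5,0],
  [93,83,160,0,0,-1.5,0],
  [93,83,190,0,0,-1.5,0],
  [93,83,219,0,0,-1.5,0],
  [93,83,219,0,0,-1.5,0],
  [93,83,219,0,0,-1.5,0],
  [93,83,219,0,0,-1.5,0],
])

```text
time: 3.02
eef_pos: [0.6126, 0.1678, 0.0827]
eef_rot: [[-0.381, 0.924, 0.003], [0.924, 0.381, 0.001], [-0.0, 0.003, -1.0]]
wrist_force: [-0.2, 1.0, -0.0]
finger_gap: -0.0001
```

```bash
python3 - <<'E'
from h import *
C=np.array([.644,-.029])
s=robot.observe();print(s['time'],s['eef_pos'],s['wrist_force'],np.array(s['eef_rot']).round(3).tolist())
p,d=cams.read_camera('scene');cv2.imwrite('pics/s1.png',cv2.convertScaleAbs(p[120:380,200:520],alpha=1.6))
for b in(112.5,116,120,124,128,132,136):
    a=np.radians(b);e=np.array([np.cos(a),np.sin(a)]);t=np.array([e[1],-e[0]]);rows([(*(C+.196*e+.0225*t),.08,b)])
E
```

```text
3.0167 [0.61263677 0.16776565 0.08265746] [-0.24724043  1.0256032  -0.01291649] [[-0.381, 0.924, 0.003], [0.924, 0.381, 0.001], [-0.0, 0.003, -1.0]]
[2, -24, 3, 0.2, 0.0, -0.1, 0]
[3, -36, 3, 0.2, 0.0, -3.6, 0]
[3, -50, 3, 0.2, 0.0, -7.6, 0]
[2, -64, 3, 0.2, 0.0, -11.6, 0]
[1, -77, 3, 0.2, 0.0, -15.6, 0]
[-2, -91, 3, 0.2, 0.1, -19.6, 0]
[-5, -104, 2, 0.2, 0.1, -23.6, 0]
```

View pics/s1.png

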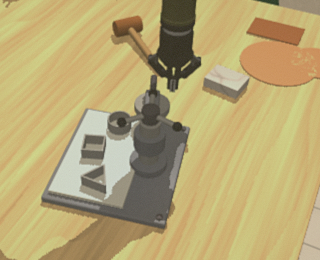

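The crop shows the shut fingers at about (175,80), on the far side of the handle (153,85) and clear of it. I'll push gently.

Call:
servo_tool([
  [2,-12,3,0,0,0,0],
  [2,-18,3,0,0,0,0],
  [2,-24,3,0,0,0,0],
  [3,-30,3,0,0,-2,0],
  [3,-36,3,0,0,-3.6,0],
  [3,-43,3,0,0,-5.6,0],
  [3,-50,3,0,0,-7.6,0],
  [3,-57,3,0,0,-9.6,0],
  [2,-64,3,0,0,-11.6,0],
  [1,-71,3,0,0,-13.6,0],
  [1,-77,3,0,0,-15.6,0],
  [1,-77,3,0,0,-15.6,0],
  [1,-77,3,0,0,-15.6,0],
])

```text
time: 4.15
eef_pos: [0.538, 0.1379, 0.0765]
eef_rot: [[-0.617, 0.787, -0.003], [0.787, 0.616, -0.002], [0.0, -0.004, -1.0]]
wrist_force: [-0.6, -0.4, 0.1]
finger_gap: -0.0004
```

```bash
cat >> h.py <<'E'
C=np.array([.644,-.029])
def arm():
    for n in('top','scene'):
        p,d=cams.read_camera(n);W=cloud(n,d);W[d==0]=0;r=np.hypot(W[...,0]-C[0],W[...,1]-C[1])
        ang=np.degrees(np.arctan2(W[...,1]-C[1],W[...,0]-C[0]))%360
        k=(r>.08)&(r<.17)&(W[...,2]>.112)&(W[...,2]<.13)&(ang>100)&(ang<170);q=W[k]
        if len(q): print(n,'arm',k.sum(),np.degrees(np.arctan2(q[:,1].mean()-C[1],q[:,0].mean()-C[0])).round(1))
        k=(r>.175)&(r<.185)&(W[...,2]>.1)&(W[...,2]<.115);q=W[k]
        if len(q): print(n,'handle',k.sum(),np.degrees(np.arctan2(q[:,1].mean()-C[1],q[:,0].mean()-C[0])).round(1))
        k=(r>.055)&(r<.075)&(W[...,2]>.166)&(W[...,2]<.19);print('balls',[(b.sum(),ang[b].mean().round(1)) for b in blobs(k,10)])
        k=(r>.08)&(r<.18)&(W[...,2]>.048)&(W[...,2]<.06);print('dies',[(b.sum(),W[b].mean(0).round(4).tolist()) for b in blobs(k,20)])
        cv2.imwrite(f'pics/{n}_last.png',p)
E
python3 - <<'E'
from h import *
s=robot.observe();print(s['time'],s['eef_pos'],s['wrist_force'])
arm()
for b in(128,132,136,140,144,147.5):
    a=np.radians(b);e=np.array([np.cos(a),np.sin(a)]);t=np.array([e[1],-e[0]]);rows([(*(C+.196*e+.0225*t),.08,b)])
E
```

```text
4.15 [0.53800028 0.13792223 0.07646505] [-0.64365429 -0.43356296  0.10279015]
top arm 122 128.0
balls [(np.int64(46), np.float64(351.7)), (np.int64(49), np.float64(110.9)), (np.int64(45), np.float64(230.2))]
dies [(np.int64(73), [0.5722, -0.1407, 0.0554]), (np.int64(39), [0.5376, -0.0579, 0.0553])]
scene arm 148 130.8
scene handle 26 128.5
balls [(np.int64(49), np.float64(112.9)), (np.int64(84), np.float64(233.9)), (np.int64(76), np.float64(346.4))]
dies [(np.int64(78), [0.5199, 0.0301, 0.0528]), (np.int64(186), [0.518, -0.0587, 0.0529]), (np.int64(192), [0.5702, -0.141, 0.0531])]
[-1, 2, -4, -0.1, -0.0, 0.0, 0]
[0, -11, -3, -0.1, -0.0, -4.0, 0]
[0, -25, -3, -0.1, -0.0, -8.0, 0]
[0, -39, -3, -0.1, -0.0, -12.0, 0]
[-2, -52, -3, -0.1, -0.0, -16.0, 0]
[-5, -64, -3, -0.1, -0.0, -19.5, 0]
```

Call:
servo_tool([
  [0,-4,-3,0,0,-2,0],
  [0,-11,-3,0,0,-4,0],
  [0,-18,-3,0,0,-6,0],
  [0,-25,-3,0,0,-8,0],
  [0,-32,-3,0,0,-10,0],
  [0,-39,-3,0,0,-12,0],
  [-1,-44,-3,0,0,-14,0],
  [-2,-49,-3,0,0,-16,0],
  [-2,-52,-3,0,0,-16,0],
  [-2,-52,-3,0,0,-16,0],
])

```text
time: 5.08
eef_pos: [0.4991, 0.1041, 0.08]
eef_rot: [[-0.809, 0.587, -0.001], [0.587, 0.809, -0.002], [-0.0, -0.002, -1.0]]
wrist_force: [0.5, 0.9, 0.6]
finger_gap: 0.0
```

```bash
python3 - <<'E'
from h import *
s=robot.observe();print(s['time'],s['eef_pos'],s['wrist_force'])
e=np.array([np.cos(np.radians(144)),np.sin(np.radians(144))]);
arm()
for b in(144,146,147.5,149):
    a=np.radians(b);e=np.array([np.cos(a),np.sin(a)]);t=np.array([e[1],-e[0]]);rows([(*(C+.196*e+.0225*t),.08,b)])
p=cv2.imread('pics/top_last.png')[170:300,235:395];cv2.imwrite('pics/crop1.png',cv2.convertScaleAbs(cv2.resize(p,None,fx=4.6,fy=4.6,interpolation=cv2.INTER_CUBIC),alpha=1.7))
E
```

```text
5.0833 [0.49913987 0.10411041 0.07996734] [0.51583465 0.88357066 0.56692197]
top arm 179 143.3
balls [(np.int64(47), np.float64(351.7)), (np.int64(49), np.float64(110.9)), (np.int64(44), np.float64(230.3))]
dies [(np.int64(82), [0.573, -0.1353, 0.0554]), (np.int64(66), [0.5261, -0.0613, 0.055])]
scene arm 166 145.6
scene handle 28 143.6
balls [(np.int64(47), np.float64(112.9)), (np.int64(80), np.float64(233.8)), (np.int64(77), np.float64(346.3))]
dies [(np.int64(50), [0.5362, 0.0167, 0.052]), (np.int64(190), [0.5175, -0.0586, 0.0528]), (np.int64(185), [0.5703, -0.1401, 0.0534])]
[1, 0, 0, -0.2, 0.0, 0.0, 0]
[2, -7, 0, -0.2, 0.0, -2.0, 0]
[2, -12, 0, -0.2, 0.0, -3.5, 0]
[2, -17, 0, -0.2, 0.0, -5.0, 0]
```

View pics/crop1.png

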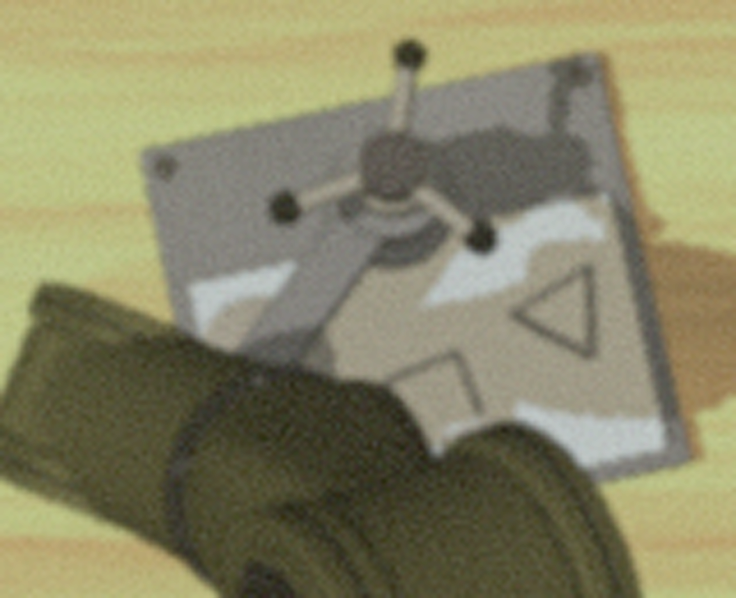

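The arm stands at about 144° and the round die is at about 147.5°. Finish the push, then back off and check.

Call:
servo_tool([
  [2,-3,0,0,0,-1,0],
  [2,-6,0,0,0,-2,0],
  [2,-9,0,0,0,-3,0],
  [2,-12,0,0,0,-3.5,0],
  [2,-12,0,0,0,-3.5,0],
  [2,-12,0,0,0,-3.5,0],
  [2,-4,0,0,0,-3.5,0],
  [2,15,0,0,0,-3.5,0],
  [2,40,0,0,0,-3.5,0],
  [2,40,-40,0,0,-3.5,0],
  [2,40,-80,0,0,-3.5,0],
  [2,40,-120,0,0,-3.5,0],
  [2,40,-160,0,0,-3.5,0],
  [2,40,-200,0,0,-3.5,0],
  [2,80,-200,0,0,-3.5,0],
  [2,120,-200,0,0,-3.5,0],
  [2,120,-200,0,0,-3.5,0],
])

```text
time: 6.6
eef_pos: [0.5709, 0.2113, 0.2813]
eef_rot: [[-0.846, 0.533, 0.003], [0.533, 0.846, 0.008], [0.002, 0.009, -1.0]]
wrist_force: [-0.0, 1.3, 1.1]
finger_gap: 0.0001
```

```bash
python3 - <<'E'
from h import *
s=robot.observe();print(s['time'],s['eef_pos'],s['wrist_force'],np.array(s['joints']).round(2))
arm()
p=cv2.imread('pics/top_last.png')[170:300,235:395];cv2.imwrite('pics/crop2.png',cv2.convertScaleAbs(cv2.resize(p,None,fx=4.6,fy=4.6,interpolation=cv2.INTER_CUBIC),alpha=1.7))
E
```

```text
6.6 [0.57091774 0.21133308 0.28133017] [-0.04322556  1.27791916  1.05080112] [ 0.01  0.71 -0.82  1.54  0.55  1.13  0.08]
top arm 257 146.7
balls [(np.int64(46), np.float64(351.7)), (np.int64(49), np.float64(110.9)), (np.int64(45), np.float64(230.2))]
dies [(np.int64(65), [0.5665, -0.1337, 0.0547]), (np.int64(82), [0.5199, -0.0573, 0.0553])]
scene arm 165 149.2
scene handle 19 148.5
balls [(np.int64(47), np.float64(113.1)), (np.int64(76), np.float64(233.8)), (np.int64(79), np.float64(346.2))]
dies [(np.int64(42), [0.5399, 0.0156, 0.0515]), (np.int64(192), [0.5178, -0.0589, 0.0529]), (np.int64(191), [0.5703, -0.1407, 0.0531])]
```

View pics/crop2.png

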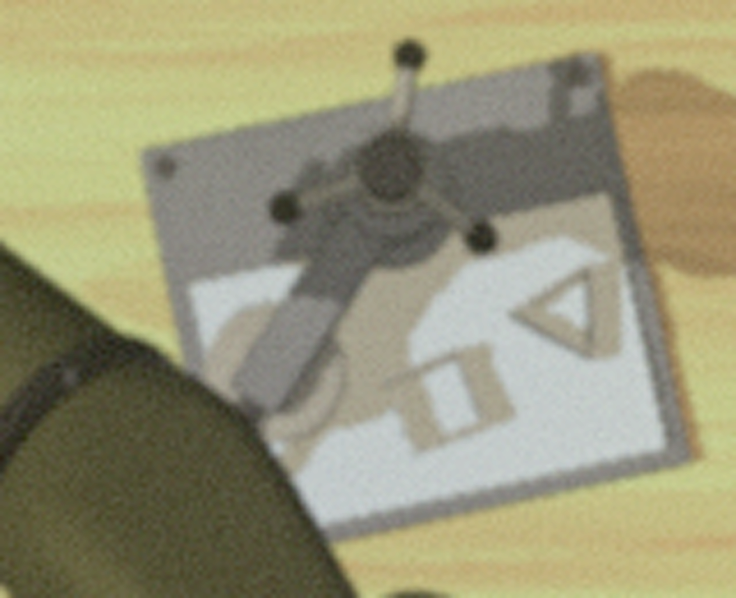

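```bash
python3 - <<'E'
from h import *
def q(b,off,r=.050):
    a=np.radians(b);return C+r*np.array([np.cos(a),np.sin(a)])+off*np.array([-np.sin(a),np.cos(a)])
print(q(230.5,.045));rows([(*q(230.5,.045),.29,140.5),(*q(230.5,.045),.158,140.5)])
E
```

```text
[ 0.6469192  -0.09620475]
[-228, -213, -11, -0.0, -0.1, 7.2, 0]
[-228, -213, 121, -0.0, -0.1, 7.2, 0]
```

Call:
servo_tool([
  [-228,-213,-11,0,0,7,0],
  [-228,-213,-11,0,0,7,0],
  [-228,-213,-11,0,0,7,0],
  [-228,-213,-11,0,0,7,0],
  [-228,-213,-11,0,0,7,0],
  [-228,-213,-11,0,0,7,0],
  [-228,-213,-11,0,0,7,0],
  [-228,-213,-11,0,0,7,0],
  [-228,-213,-11,0,0,7,0],
  [-228,-213,-11,0,0,7,0],
  [-228,-213,-11,0,0,7,0],
  [-228,-213,-11,0,0,7,0],
])

```text
time: 7.7
eef_pos: [0.6461, -0.096, 0.2911]
eef_rot: [[-0.774, 0.633, -0.001], [0.633, 0.774, 0.001], [0.001, 0.0, -1.0]]
wrist_force: [-0.3, 0.7, -0.1]
finger_gap: 0.0001
```

```bash
python3 - <<'E'
from h import *
s=robot.observe();print(s['time'],s['eef_pos'],s['wrist_force'],np.array(s['joints']).round(2))
arm()
def q(b,off,r=.050):
    a=np.radians(b);return C+r*np.array([np.cos(a),np.sin(a)])+off*np.array([-np.sin(a),np.cos(a)])
rows([(*q(230.5,.045),.158,140.5)])
p=cv2.imread('pics/top_last.png')[170:300,235:395];cv2.imwrite('pics/crop3.png',cv2.convertScaleAbs(cv2.resize(p,None,fx=4.6,fy=4.6,interpolation=cv2.INTER_CUBIC),alpha=1.7))
E
```

```text
7.7 [ 0.64610114 -0.09600906  0.29112988] [-0.294498    0.7460989  -0.12093815] [ 0.47  0.77 -0.8   1.38  0.55  1.23  0.51]
top arm 247 146.5
top handle 21 147.1
balls [(np.int64(48), np.float64(351.8)), (np.int64(48), np.float64(110.9)), (np.int64(45), np.float64(230.3))]
dies [(np.int64(83), [0.572, -0.1367, 0.0553]), (np.int64(81), [0.5209, -0.0582, 0.0552])]
scene arm 169 149.1
scene handle 17 148.7
balls [(np.int64(48), np.float64(113.0)), (np.int64(83), np.float64(234.1)), (np.int64(78), np.float64(346.5))]
dies [(np.int64(36), [0.5385, 0.0161, 0.0511]), (np.int64(185), [0.5176, -0.0592, 0.053]), (np.int64(192), [0.5705, -0.1411, 0.0533])]
[0, 0, 133, 0.0, -0.0, 0.2, 0]
```

View pics/crop3.png

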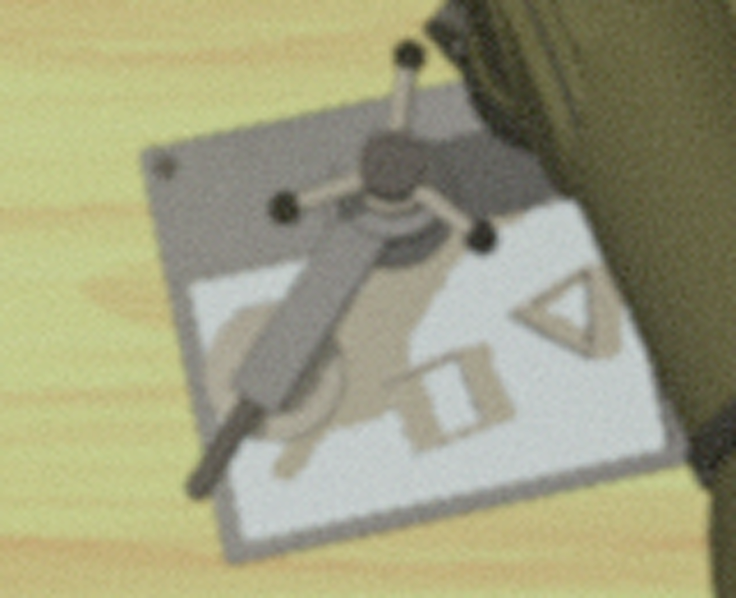

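Top view: handle (225,450 in the crop) at about 147°, the same as the die bearing of 147.1–147.5°, so the head is over the round die. Next I'll lower beside the spoke.

Call:
servo_tool([
  [0,0,40,0,0,0,0],
  [0,0,80,0,0,0,0],
  [0,0,110,0,0,0,0],
  [0,0,133,0,0,0,0],
  [0,0,133,0,0,0,0],
  [0,0,133,0,0,0,0],
])

```text
time: 8.3
eef_pos: [0.6463, -0.0972, 0.1576]
eef_rot: [[-0.773, 0.634, -0.002], [0.634, 0.773, 0.0], [0.002, -0.001, -1.0]]
wrist_force: [-0.5, 0.8, 0.0]
finger_gap: -0.0003
```

```bash
cat >> h.py <<'E'
def q(b,off,r=.050):
    a=np.radians(b);return C+r*np.array([np.cos(a),np.sin(a)])+off*np.array([-np.sin(a),np.cos(a)])
E
python3 - <<'E'
from h import *
s=robot.observe();print(s['time'],s['eef_pos'],s['wrist_force'])
p,d=cams.read_camera('scene');cv2.imwrite('pics/s2.png',cv2.convertScaleAbs(cv2.resize(p[150:330,230:470],None,fx=2.5,fy=2.5),alpha=1.6))
for b in (230.5,225,220,215,210,205,200,195,190,185,180,175): rows([(*q(b,.021),.158,b-90)])
E
```

```text
8.3 [ 0.64632481 -0.09723597  0.15763141] [-0.52190196  0.84706709  0.00680756]
[25, 0, 1, 0.1, 0.0, 0.1, 0]
[30, -2, 1, 0.1, 0.0, 5.6, 0]
[35, -3, 1, 0.1, 0.0, 10.6, 0]
[39, -4, 1, 0.1, 0.0, 15.6, 0]
[44, -4, 1, 0.1, 0.0, 20.6, 0]
[49, -4, 1, 0.1, 0.0, 25.6, 0]
[53, -3, 1, 0.1, 0.0, 30.6, 0]
[58, -3, 1, 0.1, 0.0, 35.6, 0]
[63, -1, 1, 0.1, 0.0, 40.6, 0]
[67, 0, 1, 0.1, 0.0, 45.6, 0]
[71, 2, 1, 0.1, 0.0, 50.6, 0]
[75, 5, 1, 0.1, 0.0, 55.6, 0]
```

View pics/s2.png

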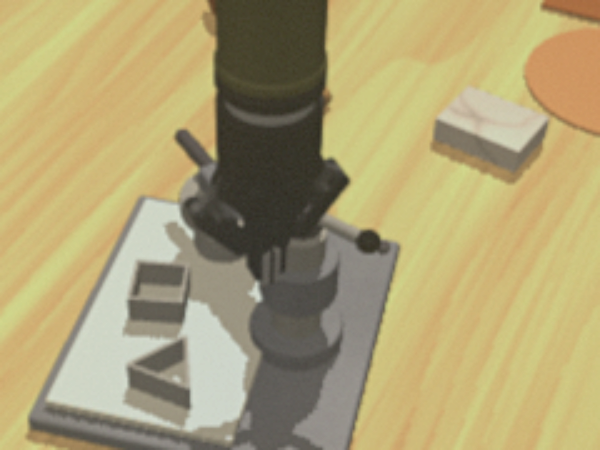

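The fingers are at (270,265), beside the column and behind the near spoke. The knuckles sit above hub height and there is no contact force. Pushing clockwise.

Call:
servo_tool([
  [12,0,0,0,0,0,0],
  [25,0,0,0,0,0,0],
  [30,-2,0,0,0,5.6,0],
  [35,-3,0,0,0,10.6,0],
  [39,-4,0,0,0,15.6,0],
  [44,-4,0,0,0,20.6,0],
  [49,-4,0,0,0,25.6,0],
  [53,-3,0,0,0,30.6,0],
  [58,-3,0,0,0,35.6,0],
  [63,-1,0,0,0,40.6,0],
  [67,0,0,0,0,45.6,0],
  [67,0,0,0,0,45.6,0],
])

```text
time: 9.35
eef_pos: [0.5964, -0.0546, 0.1609]
eef_rot: [[-0.086, 0.996, 0.004], [0.996, 0.086, -0.001], [-0.001, 0.004, -1.0]]
wrist_force: [-0.2, -0.7, 0.1]
finger_gap: 0.0001
```

```bash
python3 - <<'E'
from h import *
s=robot.observe();print(s['time'],s['eef_pos'],s['wrist_force'])
arm()
for b in (185,180,175,170,166,162,158,154,150,146,142,138,134,130): rows([(*q(b,.021),.158,b-90)])
E
```

```text
9.35 [ 0.59641647 -0.05459771  0.16094198] [-0.18262328 -0.66795062  0.09809877]
top arm 257 146.9
top handle 21 147.2
balls [(np.int64(48), np.float64(70.9))]
dies [(np.int64(67), [0.5169, -0.0503, 0.0555])]
scene handle 1 149.6
balls [(np.int64(54), np.float64(68.6)), (np.int64(77), np.float64(216.8)), (np.int64(83), np.float64(307.7))]
dies [(np.int64(46), [0.5413, 0.0164, 0.0519]), (np.int64(187), [0.5177, -0.0583, 0.053]), (np.int64(191), [0.5701, -0.1408, 0.0532])]
[1, -1, 2, 0.2, 0.0, 0.2, 0]
[5, -2, 2, 0.2, -0.0, 5.2, 0]
[10, -3, 2, 0.2, -0.0, 10.2, 0]
[14, -4, 2, 0.2, -0.0, 15.2, 0]
[18, -5, 2, 0.2, -0.0, 19.2, 0]
[22, -5, 2, 0.2, -0.0, 23.2, 0]
[26, -5, 2, 0.2, -0.0, 27.2, 0]
[29, -4, 2, 0.2, -0.1, 31.2, 0]
[33, -3, 2, 0.2, -0.1, 35.2, 0]
[37, -3, 2, 0.2, -0.1, 39.2, 0]
[40, -1, 2, 0.2, -0.1, 43.2, 0]
[44, 0, 2, 0.2, -0.1, 47.2, 0]
[47, 2, 2, 0.2, -0.1, 51.2, 0]
[50, 4, 2, 0.2, -0.1, 55.2, 0]
```

Call:
servo_tool([
  [5,-2,2,0,0,5,0],
  [10,-3,2,0,0,10,0],
  [14,-4,2,0,0,15,0],
  [18,-5,2,0,0,19,0],
  [20,-5,2,0,0,21,0],
  [22,-5,2,0,0,23,0],
  [22,-5,2,0,0,23,0],
])

```text
time: 10.03
eef_pos: [0.5894, -0.0338, 0.1571]
eef_rot: [[0.308, 0.951, 0.002], [0.951, -0.308, 0.0], [0.001, 0.002, -1.0]]
wrist_force: [1.6, -0.9, 0.4]
finger_gap: -0.0
```

Call:
servo_tool([
  [2,0,0,0,0,2,0],
  [4,0,0,0,0,4,0],
  [4,0,0,0,0,4,0],
])

```text
time: 10.28
eef_pos: [0.5896, -0.0302, 0.1565]
eef_rot: [[0.374, 0.928, 0.0], [0.928, -0.374, 0.0], [0.0, 0.0, -1.0]]
wrist_force: [-1.2, -1.4, 1.2]
finger_gap: -0.0002
```

```bash
python3 - <<'E'
from h import *
s=robot.observe();print(s['time'],s['eef_pos'],s['wrist_force'])
arm()
for b in (158,156,154,152,150,148,146,144,142,140,138,136,134,132,130): rows([(*q(b,.021),.158,b-90)])
E
```

```text
10.2833 [ 0.58960062 -0.03015601  0.15654395] [-1.22201455 -1.44143913  1.17811012]
top arm 241 147.0
top handle 21 147.1
balls [(np.int64(44), np.float64(44.2))]
dies []
scene arm 58 151.4
scene handle 16 148.9
balls [(np.int64(49), np.float64(192.6)), (np.int64(64), np.float64(39.7)), (np.int64(84), np.float64(282.6))]
dies [(np.int64(48), [0.5412, 0.0166, 0.0515]), (np.int64(187), [0.5178, -0.0596, 0.0529]), (np.int64(186), [0.5703, -0.1399, 0.0532])]
[0, 0, -2, 0.0, -0.0, 0.1, 0]
[2, -1, -2, 0.0, -0.0, 2.1, 0]
[4, -1, -2, 0.0, -0.0, 4.1, 0]
[6, -2, -2, 0.0, -0.0, 6.1, 0]
[8, -3, -2, 0.0, -0.0, 8.1, 0]
[9, -3, -2, 0.0, -0.0, 10.1, 0]
[11, -3, -2, 0.0, -0.0, 12.1, 0]
[13, -4, -2, 0.0, -0.0, 14.1, 0]
[15, -4, -2, 0.0, -0.0, 16.1, 0]
[17, -4, -2, 0.0, -0.0, 18.1, 0]
[19, -4, -2, 0.0, -0.0, 20.1, 0]
[21, -4, -2, 0.0, -0.0, 22.1, 0]
[23, -4, -2, 0.0, -0.0, 24.1, 0]
[25, -4, -2, 0.0, -0.0, 26.1, 0]
[26, -4, -2, 0.0, -0.0, 28.1, 0]
```

Call:
servo_tool([
  [2,-1,-1,0,0,2,0],
  [4,-1,-1,0,0,4,0],
  [6,-2,-1,0,0,6,0],
  [8,-3,-1,0,0,8,0],
  [8,-3,-1,0,0,8,0],
])

```text
time: 10.8
eef_pos: [0.5899, -0.022, 0.1571]
eef_rot: [[0.5, 0.866, 0.0], [0.866, -0.5, -0.001], [-0.0, 0.001, -1.0]]
wrist_force: [1.0, -1.6, -0.1]
finger_gap: 0.0002
```

Call:
servo_tool([
  [2,0,0,0,0,2,0],
  [4,0,0,0,0,4,0],
  [4,0,0,0,0,4,0],
])

```text
time: 11.05
eef_pos: [0.5893, -0.0221, 0.1568]
eef_rot: [[0.56, 0.828, -0.006], [0.828, -0.56, -0.006], [-0.008, -0.002, -1.0]]
wrist_force: [-4.9, -7.4, 3.4]
finger_gap: -0.0001
```

```bash
python3 - <<'E'
from h import *
s=robot.observe();print(s['time'],s['eef_pos'],s['wrist_force'])
arm()
for b in (148,146,144,142,140,138,136,134,132,130,128,126): rows([(*q(b,.021),.158,b-90)])
E
```

```text
11.05 [ 0.58929162 -0.02214219  0.1567513 ] [-4.93029449 -7.38888128  3.42843263]
top arm 218 146.2
top handle 21 147.2
balls [(np.int64(39), np.float64(35.2)), (np.int64(37), np.float64(275.3))]
dies [(np.int64(43), [0.5789, -0.1475, 0.0556])]
scene arm 94 151.0
scene handle 19 148.8
balls [(np.int64(38), np.float64(184.7)), (np.int64(61), np.float64(30.5)), (np.int64(82), np.float64(274.9))]
dies [(np.int64(45), [0.5407, 0.0163, 0.0519]), (np.int64(187), [0.518, -0.0584, 0.053]), (np.int64(195), [0.5701, -0.1407, 0.0531])]
[2, 0, -1, -0.1, 0.4, -2.0, 0]
[4, -1, -1, -0.1, 0.4, -0.0, 0]
[6, -2, -1, -0.1, 0.4, 2.0, 0]
[7, -2, -1, -0.1, 0.4, 4.0, 0]
[9, -3, -1, -0.1, 0.4, 6.0, 0]
[11, -3, -1, -0.1, 0.4, 8.0, 0]
[13, -4, -1, -0.0, 0.4, 10.0, 0]
[15, -4, -1, -0.0, 0.4, 12.0, 0]
[17, -4, -1, -0.0, 0.4, 14.0, 0]
[18, -5, -1, -0.0, 0.4, 16.0, 0]
[20, -5, -1, -0.0, 0.4, 18.0, 0]
[22, -5, -1, -0.0, 0.4, 20.0, 0]
```

Force has risen to 9 N after about 76° of turn, which is plausibly the stop. I'll press a little more to confirm.

Call:
servo_tool([
  [2,0,-1,0,0,0,0],
  [4,0,-1,0,0,0,0],
  [4,0,-1,0,0,0,0],
  [4,0,-1,0,0,0,0],
])

```text
time: 11.48
eef_pos: [0.5894, -0.022, 0.1569]
eef_rot: [[0.561, 0.828, -0.01], [0.828, -0.561, -0.009], [-0.014, -0.003, -1.0]]
wrist_force: [-7.9, -10.9, 2.9]
finger_gap: 0.0002
```

```bash
python3 - <<'E'
from h import *
s=robot.observe();print(s['time'],s['eef_pos'],s['wrist_force'])
arm()
p=cv2.imread('pics/scene_last.png');cv2.imwrite('pics/s3.png',cv2.convertScaleAbs(cv2.resize(p[150:330,230:470],None,fx=2.5,fy=2.5),alpha=1.6))
E
```

```text
11.4833 [ 0.58936196 -0.02196152  0.15689841] [ -7.93160094 -10.90304646   2.88245222]
top arm 206 146.3
top handle 21 147.1
balls [(np.int64(31), np.float64(35.0)), (np.int64(39), np.float64(275.2))]
dies [(np.int64(26), [0.5669, -0.1519, 0.0555])]
scene arm 97 150.7
scene handle 17 148.6
balls [(np.int64(35), np.float64(184.1)), (np.int64(64), np.float64(30.6)), (np.int64(80), np.float64(274.9))]
dies [(np.int64(46), [0.5403, 0.0164, 0.0517]), (np.int64(187), [0.5179, -0.0593, 0.0529]), (np.int64(191), [0.5707, -0.1407, 0.0532])]
```

View pics/s3.png

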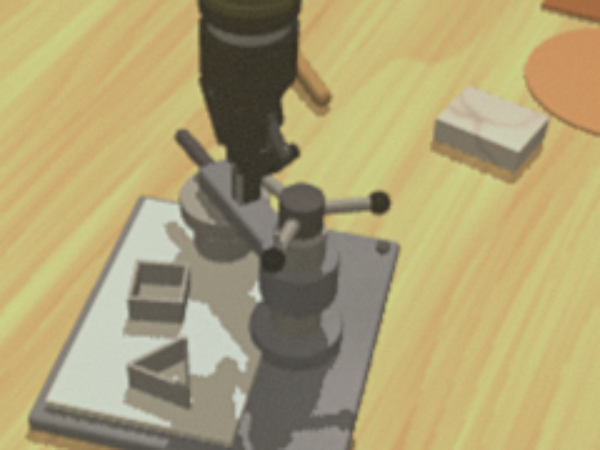

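Force is now 13.8 N with the balls unmoved, so the wheel is on its stop. In the picture the fingers (245,190) touch only the spoke. Backing away and lifting.

Call:
servo_tool([
  [-4,0,0,0,0,0,0],
  [-10,1,0,0,0,0,0],
  [-20,3,0,0,0,0,0],
  [-30,4,0,0,0,0,0],
  [-30,4,-30,0,0,0,0],
  [-30,4,-70,0,0,0,0],
  [-30,4,-110,0,0,0,0],
  [-70,10,-140,0,0,0,0],
  [-110,40,-140,0,0,0,0],
  [-150,60,-140,0,0,0,0],
  [-190,60,-140,0,0,0,0],
  [-230,60,-140,0,0,0,0],
  [-250,60,-140,0,0,0,0],
  [-250,60,-140,0,0,0,0],
])

```text
time: 12.75
eef_pos: [0.498, -0.2652, 0.2977]
eef_rot: [[0.57, 0.822, -0.004], [0.822, -0.57, -0.006], [-0.007, -0.0, -1.0]]
wrist_force: [-1.0, -0.6, -0.6]
finger_gap: -0.0001
```

```bash
python3 - <<'E'
from h import *
s=robot.observe();print(s['time'],s['eef_pos'],s['wrist_force'],np.abs(s['joint_vel']).max())
arm()
p=cv2.imread('pics/top_last.png')[170:300,235:395];cv2.imwrite('pics/crop4.png',cv2.convertScaleAbs(cv2.resize(p,None,fx=4.6,fy=4.6,interpolation=cv2.INTER_CUBIC),alpha=1.7))
E
```

```text
12.75 [ 0.4980122  -0.26522318  0.29774174] [-0.95275961 -0.62559443 -0.59484278] 0.0854176416509236
top arm 257 147.0
top handle 21 147.1
balls [(np.int64(49), np.float64(35.6)), (np.int64(45), np.float64(274.7)), (np.int64(45), np.float64(154.0))]
dies [(np.int64(76), [0.5714, -0.1356, 0.0551]), (np.int64(70), [0.5247, -0.062, 0.0555])]
scene arm 190 148.9
scene handle 20 148.9
balls [(np.int64(57), np.float64(159.6)), (np.int64(62), np.float64(30.4)), (np.int64(82), np.float64(274.8))]
dies [(np.int64(48), [0.5417, 0.0165, 0.0516]), (np.int64(182), [0.5178, -0.059, 0.0529]), (np.int64(190), [0.5702, -0.1409, 0.0532])]
```

View pics/crop4.png

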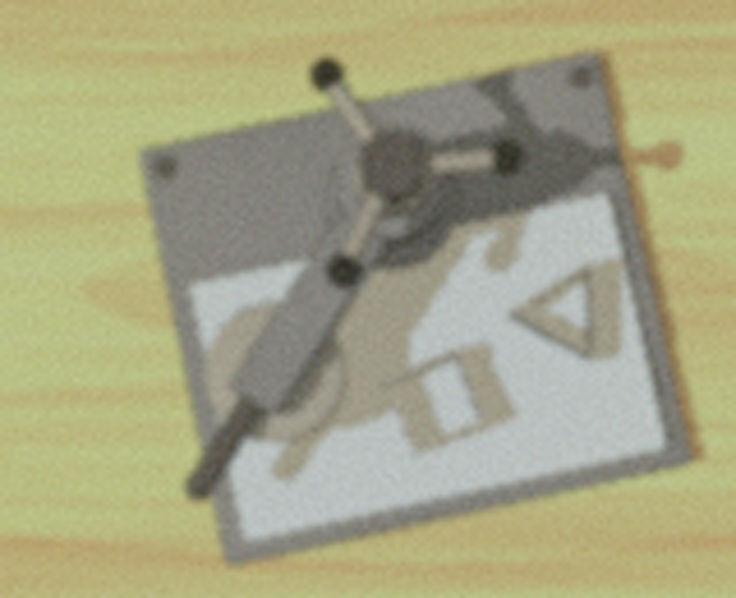

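The final top view shows the arm (handle at 225,450 in the crop) unmoved, the wheel turned by about 76°, the dies in place and the robot clear. I'll let it settle and hand in.

Call:
servo_tool([
  [0,0,0,0,0,0,0],
  [0,0,0,0,0,0,0],
  [0,0,0,0,0,0,0],
])

```text
time: 13.1
eef_pos: [0.5047, -0.2541, 0.2982]
eef_rot: [[0.557, 0.83, 0.001], [0.83, -0.557, 0.001], [0.001, 0.0, -1.0]]
wrist_force: [-0.2, -0.4, -0.1]
finger_gap: 0.0002
```

```bash
python3 -c "
from cell import robot
print(robot.sign_off())"
```

```text
the job is handed in; nothing more can be done
None
```

I pushed the swing arm round by its handle until the head was over the round die. I then turned the clamp wheel clockwise by a spoke to its stop, moved the gripper clear and handed in at about 13.1 s.

- **Head position:** in the top view the arm points along 147.0–147.1°, and the round die was measured at 147.1–147.5°, so the head is off by about 1 mm. The scene camera read 148.9° for the arm. It sees the press from the side, and even that reading would mean only about 4 mm of error.
- **Round die:** the head now hides it from above and mostly hides it in the scene view, so I did not measure its position again. Nothing touched it.
- **Clamp wheel:** it turned about 76° (1.33 rad) and then stopped moving while the push force rose to about 14 N. That fits the stop if the wheel started near 0.37 rad, but I could not read the absolute angle directly.
- **Other dies:** in the scene view the square and triangle dies stayed within about 1 mm. Their top-view readings shifted by up to about 7 mm, which I put down to the measuring area cutting them off.
- **Mallet, jar and stone block:** the robot did not go near them. I did not measure their positions again.

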